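Clear the offcuts and centre-punch the bracket blank

TASK

Clear the two wooden offcuts off the clamped L-shaped bracket blank into the plywood bin. Then take the spring-loaded centre punch from its sloping rest, set its tip on the scribed cross and, holding it upright, press it straight down until its hidden spring snaps - nowhere but on the cross. Finally lay the punch back in its rest as you found it, point down and fully home, and leave everything else on the bench where it stands.

Things in the scene. Friction and masses are not known exactly. Their poses are not given: they have to be found in the camera images.
- jig: Fixed pine board, 200 (x) x 270 (y) x 18 mm, origin at the centre of its underside, z up. On it is clamped a 6 mm steel L-shaped blank, top 24 mm above the bench: long leg x -20..40, y -80..110 mm, short leg x -80..-20, y 50..110 mm (board's frame). A dark 12 mm drilled hole is at (10, -10); the scribed cross is on the short leg.
- clamp_end (a point): Foot of the fixed toggle clamp at the long leg's end, at (10, -68, 24) mm in the board's frame. Its arm, 54 mm above the bench at most, runs 44 mm to the board's -y, to a 34 mm square body with a black handle up to 115 mm above the bench.
- clamp_side (a point): Foot of the other toggle clamp, at (25, 80, 24) mm in the board's frame; same size, its arm runs 44 mm to the board's +x, to its body and handle.
- drill_mark (a point): Crossing point of the scribed cross (two thin dark lines 44 mm long, along the board's x and y), on top of the blank's short leg, at (-50, 80, 24) mm in the board's frame.
- offcut_a: Loose pine offcut, a block 75 (x) x 40 (y) x 30 mm high, about 50 g, lying on the blank. Origin: centre of its underside, z up.
- offcut_b: Loose pine offcut, a block 64 (x) x 45 (y) x 36 mm high, about 60 g, lying on the blank. Origin: centre of its underside, z up. One of the two offcuts, either of them, lies over the cross, the other near the drilled hole on the long leg.
- bin: Fixed open plywood bin, 200 (x) x 170 (y) x 100 mm high, walls 6 mm. Origin: centre of its underside, z up. It stands to the left or right of the jig; the punch rest is on the other side.
- rest: Fixed wooden punch rest: base 160 (x) x 100 (y) x 18 mm, origin at the centre of its underside, z up. On it a V trough, 38 mm wide (y), open to +x and upwards, leaning 35 degrees from vertical: it rises along (-0.574, 0, 0.819) of the rest's frame. It carries the punch from 18 to 80 mm above its tip; above that the punch stands free. A ledge across its lower end stops the barrel; the nose hangs free.
- rest_tip (a point): Where the tip of the punch comes when it lies home in the trough (in the air, below the ledge), at (45, 0, 40) mm in the rest's frame.
- punch: Loose steel centre punch, 150 mm long, about 0.28 kg: barrel 22 mm in diameter from 28 to 150 mm above the tip, pointed nose 10 mm in diameter below. Origin at the tip (spring relaxed), z along the barrel to its blunt top. Starts in the trough of the rest, shoulder of the barrel on the ledge, leaning 35 degrees towards the rest's -x. Centre of mass about 65 mm above the tip.
- punch_top (a point): Centre of the punch's blunt top end, 150 mm above the tip along the barrel.
- punch_tip (a point): The very tip of the punch's sliding nose (it moves with the nose).
- punch_nose (a joint): Travel of the nose into the barrel, m: 0 relaxed, 0.0085 stop. The push needed starts at 10 N and rises to 14 N at 2 mm, then the over-centre spring snaps: the force collapses to about 5 N as the nose runs to its stop (the snap counts from 7 mm). It re-cocks itself when let go.
- glue: Bystander: glue bottle, 56 mm in diameter, 150 mm tall, standing on the board's bare corner beside the blank. Origin: centre of its underside.
- tape: Bystander: roll of tape lying flat, 96 mm in diameter, 30 mm high, behind (+x of) the punch rest.
- tin: Bystander: closed steel tin, 76 mm in diameter, 90 mm high, behind (+x of) the bin.
- sander: Bystander: cork sanding block 110 x 62 x 32 mm beyond the jig. Origin: centre of its underside.
- square: Bystander: try square, about 180 x 110 x 18 mm, lying beyond the jig.

How it is judged (in metres and radians):
On the way, in this order (a step that is already met when the one before it is completed fails the run):
1. both offcuts are in the bin (x of offcut_a in the frame of bin between -0.095 and 0.095 m and y of offcut_a in the frame of bin between -0.08 and 0.08 m and z of each of offcut_a, offcut_b in the frame of bin below 0.09 m and x of offcut_b in the frame of bin between -0.095 and 0.095 m and y of offcut_b in the frame of bin between -0.08 and 0.08 m), for 0.2 s.
2. the punch, upright within 10 degrees and with its tip within 6 mm of the cross, is pressed until its spring snaps (value of joint punch_nose above 0.007 m and horizontal distance between punch_tip and drill_mark below 0.006 m and distance between punch_tip and drill_mark below 0.008 m and angle between punch's own z axis and vertical below 0.175 rad), for 0.04 s.
At the end, for the whole second after the job is handed in: Both offcuts lie at rest in the bin; the punch lies released and still in the trough of its rest, tip within 12 mm of its place, leaning 27 to 42 degrees from vertical along the trough, spring relaxed (all of step 1 and distance between punch_tip and rest_tip below 0.012 m and angle between punch's own z axis and vertical between 0.48 and 0.74 rad and x of punch_top in the frame of rest below -0.03 m and y of punch_top in the frame of rest between -0.02 and 0.02 m and linear speed of each of punch, offcut_a, offcut_b below 0.02 m/s and value of joint punch_nose below 0.003 m); the robot touches nothing.
It fails at once if a bystander is moved by more than 30 mm (distance of any of glue, tape, tin, sander, square from where it was at the start of the episode above 0.03 m).
It fails at once if the punch's spring is snapped anywhere but on the cross (tip more than 10 mm from it) (value of joint punch_nose above 0.007 m and distance between punch_tip and drill_mark above 0.01 m).
It also fails if it takes over 72 s, if anything falls off the work surface, if the arm or the gripper's body presses on something with over 40 N, if the wrist force passes 120 N, or if a joint passes its speed limit or range.

ROBOT

A 6-joint arm with a two-finger parallel gripper is mounted at the origin on the work surface. World frame = base frame: x ahead of the robot, y to its left, z up, the work surface at z = 0. Lengths are in m, angles in degrees, forces in N, time in s.
With the tool pointing down it reaches from about 0.15 to 0.775 m from the base axis. Payload 6.1 kg.
Tool frame: the origin (TCP) lies midway between the tips of the shut fingers; the grasp point (between the pads) lies arm.grip_depth behind it (arm.grip_depth is the distance from the TCP to the grasp point, in m); z points along the fingers, y is the line along which they close (so a half turn about z gives the same grasp; the last joint's range is limited). The gripper opens to 85 mm and grips with 20 to 120 N. Pads are 22 mm wide; open, the fingers measure 114 mm over their backs; the gripper's body (76 mm by 85 mm) begins 54 mm behind the grasp point. The pads swing forward as they close: fully open they stand 13 mm farther back than shut.
Start: joints at [-75.63, 7.208, -2.269, 80.523, 0, 90], TCP at [0.13, -0.509, 0.231] pointing down, gripper open.
Joint ranges: [-155.77, 155.77], [-54.66, 111.73], [-72.52, 77.12], [-102.08, 115.82], [-83.92, 84.16], [-180, 180]. Speed limits (degrees/s): [136.94, 136.94, 172.46, 180, 180, 180].

INTERFACE

Orientations are given as a 3x3 rotation matrix whose columns are the frame's x, y, z axes.
In Python, from rig import monitor, viewer, close_job, arm gives the robot as it stands.
- The arm moves only by the tool carry_out, never from a script. Its argument "moves" is a list of rows, each an object of numbers: "tx", "ty", "tz": the shift along the tool's x, y, z in mm; "rx", "ry", "rz": the turn, a rotation vector about the tool's x, y, z in degrees. A call has 1 to 5 rows; each row is the pose to reach, as a shift and turn from the pose commanded when the call began, along the tool's axes at that moment; what a row does not reach only later rows make up. A row lasts 1/8 s, in which the tool goes at most 62.5 mm and 10.7 degrees, less where a joint would pass 70% of its speed; a pose out of reach is approached as far as the arm can. A call with a gripper value outside its range is refused whole. "gripper" is the gripper's target within -1 to 1 (fully open at 1, half-way at 0, shut at -1), set as the call begins (left out, the last holds). The fingers move at their own pace and stop on an object; "squeeze" is the grip in N (left out, the last holds). Time passes only in rows, so rows that repeat a pose let the fingers close. It gives the time, the measured TCP pose, the force, the opening and the grip force at its end, in the units of the state.
- monitor.observe(): the state, without advancing time (a new reading comes with each control period).
- viewer.camera(name): name is "side" or "top"; returns a dict with "frame" (384x512x3 uint8, red, green, blue), "fx", "fy", "cx", "cy" (pixels), "rvec" (rotation vector, rad) and "tvec" (3), from world to camera coordinates, as OpenCV has them. Camera axes: x right, y down, z forward; pixel columns grow to the right and rows downward; lengths in m; the calibration is good to about 2 mm. A picture is of the moment at which its call begins. There is no depth.
- close_job(): hands the job in; it is judged then, once.
The state is a dict: "time_s": time; "q": joint angles; "qd": joint speeds; "tau": joint torques, N m; "eef_pos": TCP position; "eef_rot": TCP orientation; "contact_force": force on the tool from outside, world axes, zero at the start; "moment": the same for the moment, N m; "opening": finger opening in m; "grip_force": force on a finger pad.
Only numpy, scipy, OpenCV 4.12 (cv2) and the standard library are available. Lean on these libraries where they do the work, as an engineer would, in place of code of your own. Each camera call takes 0.05 s, during which the arm holds its last target. There are 200 camera calls.

## Working session

There is one attempt and no reset: what is moved stays moved. The work goes in short steps, Python scripts to look and compute and a tool call to move; the robot and the scene stay as the last step left them, time stands still between calls to the robot, and variables do not carry over. Pictures are saved under pics/ and viewed, at most 10 in all, crops included, and the job is handed in when it is done.

Besides the shell and the picture viewer there is one more tool, called after ">>>" as name([rows], argument=value, ...), one row to a line, values as JSON. carry_out: Moves the arm, as the interface text tells. Its arguments: {"type":"object","properties":{"moves":{"type":"array"},"gripper":{"type":"number"},"squeeze":{"type":"number"}},"required":["moves"]}

```bash
mkdir -p pics; ls
python3 - <<'E'
from rig import monitor, viewer, arm
import cv2,numpy as np,pickle
s=monitor.observe(); print(s['eef_pos'],s['eef_rot'],s['opening'],arm.grip_depth)
d={}
for n in('top','side'):
    c=viewer.camera(n); d[n]=c
    cv2.imwrite(f'pics/{n}0.png',cv2.resize(c['frame'][:,:,::-1],(800,600),interpolation=cv2.INTER_CUBIC))
    R=cv2.Rodrigues(np.array(c['rvec']))[0]; print(n,-R.T@np.ravel(c['tvec']),R,c['fx'],c['cx'],c['cy'])
pickle.dump(d,open('c0.pkl','wb'))
E
```

```text
pics
[ 0.13019617 -0.50818911  0.23054372] [[ 9.68716021e-01  2.48171554e-01 -3.88043935e-04]
 [ 2.48171857e-01 -9.68714852e-01  1.50525028e-03]
 [-2.34362097e-06 -1.55446165e-03 -9.99998792e-01]] 0.08520234478461021 0.0187
top [ 0.36445962 -0.01213109  1.36425285] [[-0.02263153 -0.99972474 -0.00618558]
 [-0.9881745   0.02330775 -0.15155164]
 [ 0.1516541   0.00268258 -0.98842999]] 386.41052082854964 253.27547624855194 195.83802146893942
side [0.31136    0.89336465 0.78200033] [[-0.96085171 -0.27692257 -0.00882516]
 [-0.15186498  0.55304004 -0.81919701]
 [ 0.23173481 -0.78578661 -0.57344431]] 422.2289457899936 255.78738387391184 192.38226278355523
```

View pics/top0.png

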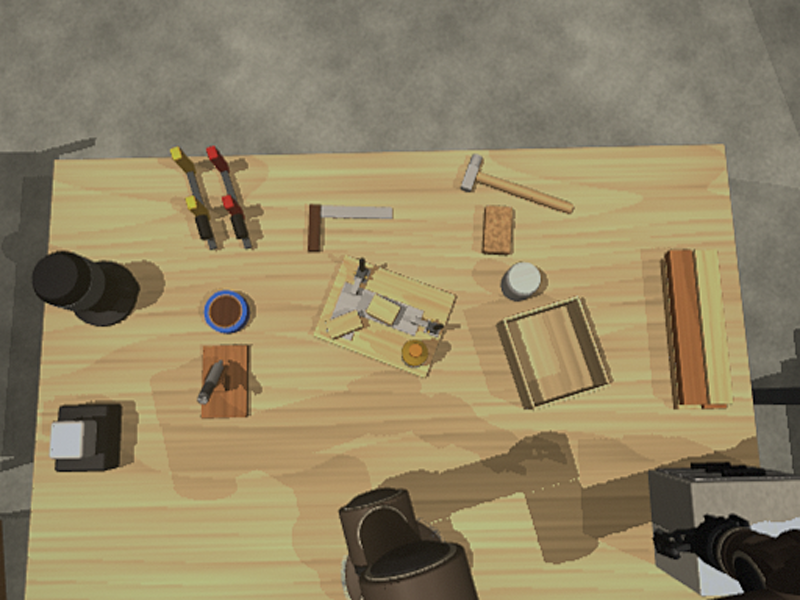

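View pics/side0.png

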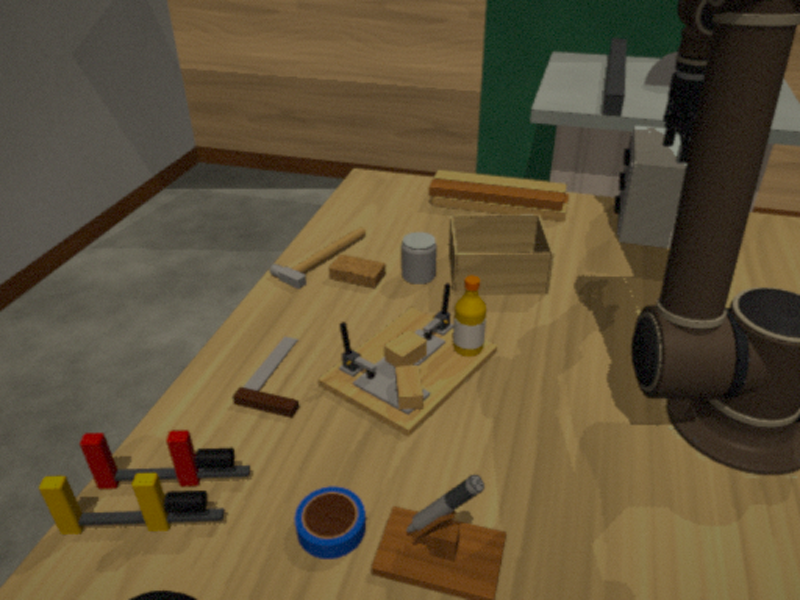

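The top view shows the jig at (385,318), offcuts at (385,310) and (347,325), the glue at (415,352), the bin at (553,353), the rest at (225,380) and the punch running from (203,400) to (218,367). The side view agrees. I'll zoom in for corner pixels.

Run:
```python
import pickle,cv2,numpy as np
d=pickle.load(open('c0.pkl','rb'))
t=d['top']['frame'][:,:,::-1]; s=d['side']['frame'][:,:,::-1]
def crop(f,x,y,w,h,k): return cv2.resize(f[y:y+h,x:x+w],(w*k,h*k),interpolation=cv2.INTER_CUBIC)
a=crop(t,195,155,110,95,5) #550x475
a2=crop(s,200,175,120,100,5)
b=crop(t,120,210,50,65,8) # 400x520
b2=crop(s,235,295,100,90,6)
def tile(l,n):
    H=max(i.shape[0] for i in l); cv2.imwrite(n,np.hstack([cv2.copyMakeBorder(i,0,H-i.shape[0],0,4,0) for i in l]))
cv2.imwrite('pics/jt.png',crop(t,195,155,110,85,7)); cv2.imwrite('pics/js.png',crop(s,200,175,120,100,6))
bt=crop(t,120,210,50,65,7)
tile([bt,crop(s,240,298,88,84,5)],'pics/rest.png')
```

```text
(no output)
```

View pics/jt.png

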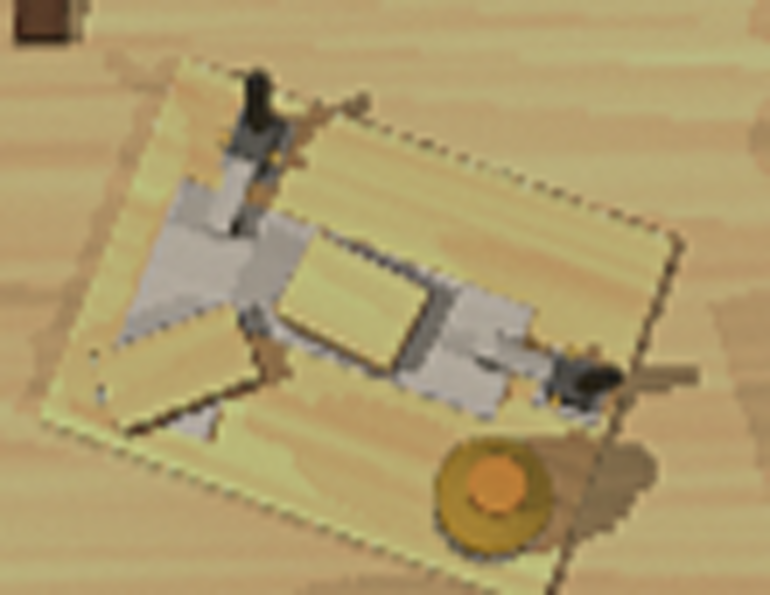

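View pics/js.png

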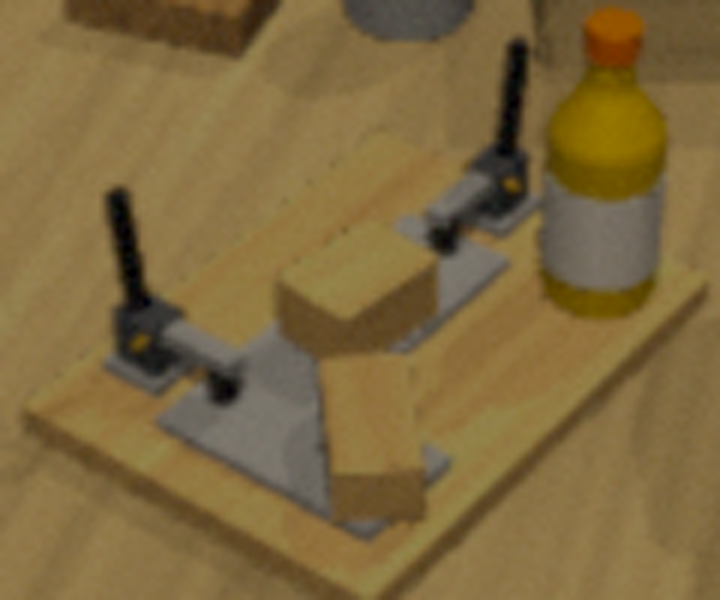

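View pics/rest.png

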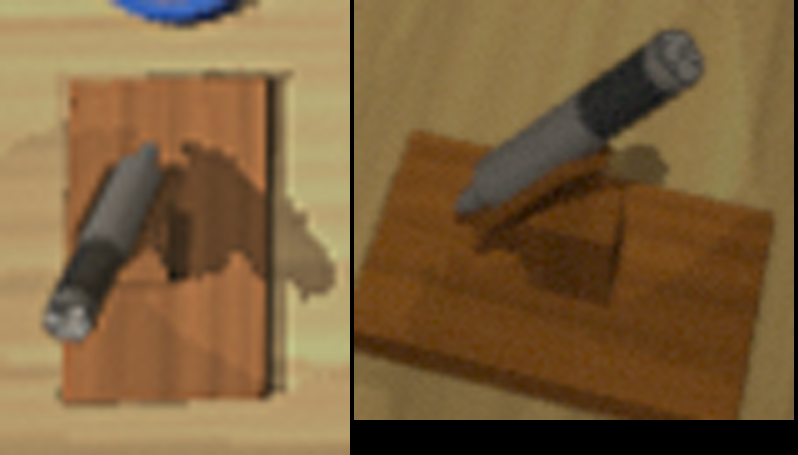

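The crops show the board's top corners at (182,60), (685,240) and (42,415). The 64x45 block's top runs (318,232)-(435,292)-(392,373)-(275,303), and the 75x40 block is at lower left, over the cross. In the rest crop, the base top is (68,75)-(268,400), and the punch runs from (150,150) to (68,322). I'll turn these into world coordinates.

```bash
cat > h.py <<'E'
import numpy as np,cv2,pickle
def cam(c):
    R=cv2.Rodrigues(np.array(c['rvec'],float))[0]; return R,np.ravel(c['tvec']),np.array([[c['fx'],0,c['cx']],[0,c['fy'],c['cy']],[0,0,1]])
def plane(c,uv,z):
    R,t,K=cam(c); C=-R.T@t; uv=np.atleast_2d(uv).astype(float)
    d=(R.T@np.linalg.inv(K)@np.c_[uv,np.ones(len(uv))].T).T
    return C+d*((z-C[2])/d[:,2])[:,None]
def proj(c,P): return cv2.projectPoints(np.atleast_2d(P).astype(float),np.array(c['rvec'],float),np.array(c['tvec'],float),cam(c)[2],None)[0][:,0]
def tri(c1,p1,c2,p2):
    M=[]
    for c,p in((c1,p1),(c2,p2)):
        R,t,K=cam(c); M.append((K@np.c_[R,t],np.array(p,float).reshape(2,1)))
    X=cv2.triangulatePoints(M[0][0],M[1][0],M[0][1],M[1][1]); return (X[:3]/X[3]).ravel()
def nat(p,off,k): return (np.array(p,float)+.5)/k-.5+np.array(off)
E
python3 - <<'E'
from h import *
np.set_printoptions(precision=4,suppress=True)
d=pickle.load(open('c0.pkl','rb')); T,S=d['top'],d['side']
def show(n,p,off,k,z,c=T):
    P=plane(c,nat(p,off,k),z)[:,:2]; e=np.roll(P,-1,0)-P
    print(n,'c',P.mean(0),'len',np.linalg.norm(e,axis=1)*1e3,'ang',np.degrees(np.arctan2(e[:,1],e[:,0])));return P
J=(195,155);
B=show('board',[(182,60),(685,240),(42,415)],J,7,.018)
c=(B[1]+B[2])/2; y=(B[0]-B[1]);y/=np.linalg.norm(y);x=np.array([y[1],-y[0]]);print('board c',c,'yaw',np.degrees(np.arctan2(x[1],x[0])))
print('cross',c+x*-.05+y*.08,'hole',c+x*.01-y*.01)
show('B',[(318,232),(435,292),(392,373),(275,303)],J,7,.06)
show('A',[(105,345),(243,308),(265,370),(125,430)],J,7,.054)
JS=(200,175)
show('Bs',[(277,285),(365,221),(437,262),(330,322)],JS,6,.06,S)
show('As',[(320,360),(405,352),(422,470),(335,475)],JS,6,.054,S)
show('bin',[(498,325),(582,297),(611,380),(530,408)],(0,0),1.5625,.1)
R=show('rest',[(68,75),(268,73),(268,400),(62,403)],(120,210),7,.018)
RS=(240,298)
sp=lambda x,y:nat((x-354,y),RS,5)
print('tip',tri(T,nat((150,150),(120,210),7),S,sp(460,212)))
print('top',tri(T,nat((68,322),(120,210),7),S,sp(682,58)))
g=plane(T,nat((495,485),J,7),.15);print('glue',g)
E
```

```text
board c [0.5987 0.0453] len [271.7436 334.8216 194.1801] ang [-111.4178  104.0287  -21.7192]
board c [0.5521 0.0151] yaw -21.41783854692186
cross [0.5348 0.1078] hole [0.5578 0.0021]
B c [0.5598 0.0188] len [64.5073 44.934  66.6566 40.8067] ang [-118.7733  150.9402   57.6241  -31.9232]
A c [0.5314 0.1028] len [69.7405 32.5135 73.9645 43.0017] ang [ -76.1534 -161.4696  112.0777   12.7711]
Bs c [0.5601 0.0279] len [61.7592 45.0268 64.4315 35.5693] ang [-114.5032  152.4747   56.876   -31.4762]
As c [0.5288 0.111 ] len [37.7138 75.4072 36.2681 73.187 ] ang [-156.3215  110.1982   20.2872  -68.7245]
bin c [ 0.4539 -0.3393] len [189.0184 182.2546 179.1874 183.0468] ang [ -72.9118 -164.7447  107.3573   18.3415]
rest c [0.4136 0.3761] len [100.0612 160.8442 101.1843 161.3269] ang [ -90.7552 -179.1503   89.5337    0.4464]
tip [0.4554 0.379  0.0395]
top [0.3715 0.3776 0.1608]
glue [[ 0.4608 -0.0446  0.15  ]]
```

```bash
cat >> h.py <<'E'
from scipy.spatial.transform import Rotation as Ro
def Rdown(phi):
    a=np.radians(phi); return np.array([[-np.sin(a),np.cos(a),0],[np.cos(a),np.sin(a),0],[0,0,-1]])
def need(*tg):
    "tg: (pos,R) in turn; prints shift mm and rotvec deg from the present pose"
    from rig import monitor
    s=monitor.observe(); p0,R0=np.array(s['eef_pos']),np.array(s['eef_rot'])
    print('t',round(s['time_s'],2),'at',p0.round(4),'F',np.round(s['contact_force'],1))
    for p,R in tg:
        sh=R0.T@(np.array(p)-p0)*1e3; rv=Ro.from_matrix(R0.T@R).as_rotvec(degrees=True)
        print(sh.round(1),rv.round(1),'rows>=',max(np.linalg.norm(sh)/62.5,np.linalg.norm(rv)/10.7).round(1))
E
python3 - <<'E'
from h import *
need(((.53,.106,.20),Rdown(19)))
E
```

```text
t 0.1 at [ 0.1302 -0.5082  0.2306] F [-0.1  0.6 -0.6]
[ 539.7 -495.7   31.3] [ -0.1  -0.1 -94.6] rows>= 11.7
```

>>> carry_out([
  {"tx":44,"ty":-41,"tz":0,"rz":-10},
  {"tx":88,"ty":-82,"tz":0,"rz":-20},
  {"tx":132,"ty":-123,"tz":0,"rz":-30},
  {"tx":176,"ty":-164,"tz":0,"rz":-40},
  {"tx":220,"ty":-205,"tz":0,"rz":-50},
], gripper=1)

```text
invalid input
```

Run:
```python
from h import *
need(((.53,.106,.20),Rdown(19)))
```

```text
t 0.1 at [ 0.1302 -0.5082  0.2306] F [-0.1  0.6 -0.6]
[ 539.7 -495.7   31.3] [ -0.1  -0.1 -94.6] rows>= 11.7
```

>>> carry_out([
  {"tx":44,"ty":-41,"tz":0,"rx":0,"ry":0,"rz":-10},
  {"tx":88,"ty":-82,"tz":0,"rx":0,"ry":0,"rz":-20},
  {"tx":132,"ty":-123,"tz":0,"rx":0,"ry":0,"rz":-30},
  {"tx":176,"ty":-164,"tz":0,"rx":0,"ry":0,"rz":-40},
  {"tx":220,"ty":-205,"tz":0,"rx":0,"ry":0,"rz":-50},
])

```text
time_s: 0.72
eef_pos: [0.293, -0.2536, 0.2311]
eef_rot: [[0.428, 0.904, 0.0], [0.904, -0.428, 0.0], [0.0, 0.0, -1.0]]
contact_force: [0.5, -0.9, 0.2]
opening: 0.0855
grip_force: 0.0
```

Run:
```python
from h import *
need(((.53,.106,.20),Rdown(19)))
```

```text
t 0.72 at [ 0.293  -0.2536  0.2311] F [ 0.5 -0.9  0.2]
[426.5  60.3  31.2] [  0.   -0.  -44.3] rows>= 6.9
```

>>> carry_out([
  {"tx":60,"ty":9,"tz":0,"rx":0,"ry":0,"rz":-9},
  {"tx":120,"ty":18,"tz":0,"rx":0,"ry":0,"rz":-18},
  {"tx":180,"ty":26,"tz":0,"rx":0,"ry":0,"rz":-27},
  {"tx":240,"ty":35,"tz":10,"rx":0,"ry":0,"rz":-36},
  {"tx":300,"ty":43,"tz":20,"rx":0,"ry":0,"rz":-44},
])

```text
time_s: 1.35
eef_pos: [0.4618, -0.0015, 0.211]
eef_rot: [[-0.32, 0.947, 0.0], [0.947, 0.32, -0.0], [-0.0, 0.0, -1.0]]
contact_force: [1.0, -1.1, -0.7]
opening: 0.0854
grip_force: 0.0
```

Run:
```python
from h import *
need(((.53,.106,.20),Rdown(19)),((.53,.106,.08),Rdown(19)),((.53,.106,.03),Rdown(19)))
```

```text
t 1.35 at [ 0.4618 -0.0015  0.211 ] F [ 1.  -1.1 -0.7]
[80. 99. 11.] [ 0.   0.  -0.3] rows>= 2.0
[ 80.1  98.9 131. ] [ 0.   0.  -0.3] rows>= 2.9
[ 80.1  98.9 181. ] [ 0.   0.  -0.3] rows>= 3.5
```

>>> carry_out([
  {"tx":40,"ty":49,"tz":0,"rx":0,"ry":0,"rz":0},
  {"tx":80,"ty":99,"tz":11,"rx":0,"ry":0,"rz":0},
  {"tx":80,"ty":99,"tz":70,"rx":0,"ry":0,"rz":0},
  {"tx":80,"ty":99,"tz":130,"rx":0,"ry":0,"rz":0},
  {"tx":80,"ty":99,"tz":181,"rx":0,"ry":0,"rz":0},
])

```text
time_s: 1.98
eef_pos: [0.5288, 0.1038, 0.0276]
eef_rot: [[-0.316, 0.949, -0.002], [0.949, 0.316, -0.0], [0.0, -0.002, -1.0]]
contact_force: [0.1, 0.3, -0.3]
opening: 0.0858
grip_force: 0.0
```

>>> carry_out([
  {"tx":0,"ty":0,"tz":0,"rx":0,"ry":0,"rz":0},
  {"tx":0,"ty":0,"tz":0,"rx":0,"ry":0,"rz":0},
  {"tx":0,"ty":0,"tz":0,"rx":0,"ry":0,"rz":0},
  {"tx":0,"ty":0,"tz":0,"rx":0,"ry":0,"rz":0},
], gripper=-1, squeeze=30)

```text
time_s: 2.48
eef_pos: [0.5319, 0.104, 0.0332]
eef_rot: [[-0.315, 0.949, 0.005], [0.949, 0.315, 0.001], [-0.001, 0.005, -1.0]]
contact_force: [-1.0, 0.9, 7.6]
opening: 0.0395
grip_force: 30.7
```

Run:
```python
from h import *
b=np.array([.454,-.339]); u=np.array([np.cos(np.radians(18)),np.sin(np.radians(18))]); v=np.array([-u[1],u[0]])
A=b-v*.035; B=b+v*.035; print(A,B)
need(((.53,.106,.20),Rdown(19)),((*A,.20),Rdown(18)),((*A,.055),Rdown(18)))
```

```text
[ 0.46481559 -0.37228698] [ 0.44318441 -0.30571302]
t 2.48 at [0.5319 0.104  0.0332] F [-1.   0.9  7.6]
[   2.4   -0.3 -166.8] [ 0.3  0.  -0.6] rows>= 2.7
[-431.  -212.8 -167.6] [0.3 0.  0.4] rows>= 8.1
[-430.9 -213.6  -22.6] [0.3 0.  0.4] rows>= 7.7
```

>>> carry_out([
  {"tx":0,"ty":0,"tz":-50,"rx":0,"ry":0,"rz":0},
  {"tx":0,"ty":0,"tz":-110,"rx":0,"ry":0,"rz":0},
  {"tx":0,"ty":0,"tz":-170,"rx":0,"ry":0,"rz":0},
  {"tx":-52,"ty":-26,"tz":-170,"rx":0,"ry":0,"rz":0},
  {"tx":-104,"ty":-52,"tz":-170,"rx":0,"ry":0,"rz":0},
])

```text
time_s: 3.1
eef_pos: [0.5139, -0.0122, 0.2028]
eef_rot: [[-0.317, 0.948, 0.005], [0.948, 0.317, -0.0], [-0.002, 0.004, -1.0]]
contact_force: [0.5, 0.3, -1.6]
opening: 0.0397
grip_force: 30.3
```

>>> carry_out([
  {"tx":-54,"ty":-27,"tz":0,"rx":0,"ry":0,"rz":0},
  {"tx":-108,"ty":-54,"tz":0,"rx":0,"ry":0,"rz":0},
  {"tx":-162,"ty":-81,"tz":0,"rx":0,"ry":0,"rz":0},
  {"tx":-216,"ty":-108,"tz":0,"rx":0,"ry":0,"rz":0},
  {"tx":-270,"ty":-134,"tz":0,"rx":0,"ry":0,"rz":0},
])

```text
time_s: 3.72
eef_pos: [0.4708, -0.3121, 0.2019]
eef_rot: [[-0.315, 0.949, 0.002], [0.949, 0.315, -0.001], [-0.002, 0.002, -1.0]]
contact_force: [0.9, -0.0, -0.3]
opening: 0.0393
grip_force: 30.3
```

Run:
```python
from h import *
A=(.465,-.372)
need(((*A,.20),Rdown(18)),((*A,.055),Rdown(18)))
```

```text
t 3.73 at [ 0.4708 -0.3121  0.2019] F [ 0.9 -0.  -0.3]
[-55.  -24.4   2. ] [0.1 0.1 0.4] rows>= 1.0
[-54.7 -24.6 147. ] [0.1 0.1 0.4] rows>= 2.5
```

>>> carry_out([
  {"tx":-40,"ty":-24,"tz":0,"rx":0,"ry":0,"rz":0},
  {"tx":-40,"ty":-24,"tz":50,"rx":0,"ry":0,"rz":0},
  {"tx":-40,"ty":-24,"tz":100,"rx":0,"ry":0,"rz":0},
  {"tx":-40,"ty":-24,"tz":150,"rx":0,"ry":0,"rz":0},
])

```text
time_s: 4.22
eef_pos: [0.4613, -0.3562, 0.0503]
eef_rot: [[-0.314, 0.949, 0.002], [0.949, 0.314, -0.002], [-0.002, 0.001, -1.0]]
contact_force: [0.7, -1.0, -0.9]
opening: 0.0395
grip_force: 30.3
```

Run:
```python
from h import *
from rig import viewer
c=viewer.camera('top'); d=viewer.camera('side')
f=c['frame'][:,:,::-1][180:270,310:400]; g=d['frame'][:,:,::-1][120:200,270:370]
cv2.imwrite('pics/bin.png',np.hstack([cv2.resize(f,(400,400)),cv2.resize(g,(400,400))]))
need()
```

```text
t 4.33 at [ 0.458  -0.3534  0.0459] F [-1.6  0.5 -0.6]
```

View pics/bin.png

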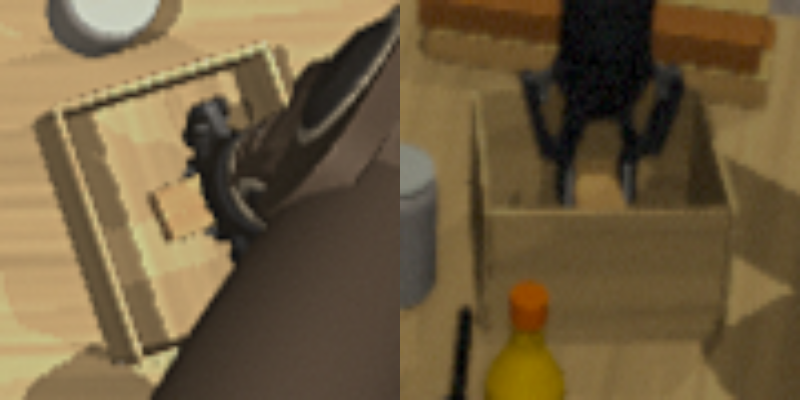

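The block is held inside the bin, clear of all the walls. I'll release it and go for the other.

>>> carry_out([
  {"tx":0,"ty":0,"tz":0,"rx":0,"ry":0,"rz":0},
  {"tx":0,"ty":0,"tz":0,"rx":0,"ry":0,"rz":0},
  {"tx":0,"ty":0,"tz":0,"rx":0,"ry":0,"rz":0},
  {"tx":0,"ty":0,"tz":-60,"rx":0,"ry":0,"rz":0},
  {"tx":0,"ty":0,"tz":-120,"rx":0,"ry":0,"rz":0},
], gripper=1)

```text
time_s: 4.95
eef_pos: [0.4608, -0.3553, 0.1724]
eef_rot: [[-0.315, 0.949, -0.0], [0.949, 0.315, 0.0], [0.0, 0.0, -1.0]]
contact_force: [1.1, -1.9, -0.1]
opening: 0.0855
grip_force: 0.0
```

Run:
```python
from h import *
need(((.56,.023,.2),Rdown(-30)))
```

```text
t 4.95 at [ 0.4608 -0.3553  0.1724] F [ 1.1 -1.9 -0.1]
[327.7 213.4 -27.6] [-0.  -0.  48.4] rows>= 6.3
```

>>> carry_out([
  {"tx":10,"ty":7,"tz":-40,"rx":0,"ry":0,"rz":9},
  {"tx":60,"ty":39,"tz":-40,"rx":0,"ry":0,"rz":18},
  {"tx":110,"ty":72,"tz":-40,"rx":0,"ry":0,"rz":27},
  {"tx":160,"ty":104,"tz":-40,"rx":0,"ry":0,"rz":36},
  {"tx":210,"ty":137,"tz":-40,"rx":0,"ry":0,"rz":45},
])

```text
time_s: 5.58
eef_pos: [0.5253, -0.1113, 0.2117]
eef_rot: [[0.453, 0.891, 0.002], [0.891, -0.453, -0.001], [0.001, 0.002, -1.0]]
contact_force: [0.8, -0.6, -0.2]
opening: 0.0854
grip_force: 0.0
```

Run:
```python
from h import *
need(((.56,.023,.2),Rdown(-30)),((.56,.023,.034),Rdown(-30)))
```

```text
t 5.58 at [ 0.5253 -0.1113  0.2117] F [ 0.8 -0.6 -0.2]
[135.4 -30.   11.8] [ 0.1 -0.   3.1] rows>= 2.2
[135.3 -30.4 177.8] [ 0.1 -0.   3.1] rows>= 3.6
```

>>> carry_out([
  {"tx":60,"ty":-13,"tz":0,"rx":0,"ry":0,"rz":2},
  {"tx":119,"ty":-27,"tz":0,"rx":0,"ry":0,"rz":3},
  {"tx":134,"ty":-30,"tz":55,"rx":0,"ry":0,"rz":3},
  {"tx":134,"ty":-30,"tz":115,"rx":0,"ry":0,"rz":3},
  {"tx":134,"ty":-30,"tz":175,"rx":0,"ry":0,"rz":3},
])

```text
time_s: 6.2
eef_pos: [0.5589, 0.0209, 0.0351]
eef_rot: [[0.493, 0.87, 0.003], [0.87, -0.493, 0.0], [0.002, 0.003, -1.0]]
contact_force: [0.9, -0.5, -0.6]
opening: 0.0853
grip_force: 0.0
```

>>> carry_out([
  {"tx":0,"ty":0,"tz":0,"rx":0,"ry":0,"rz":0},
  {"tx":0,"ty":0,"tz":0,"rx":0,"ry":0,"rz":0},
  {"tx":0,"ty":0,"tz":0,"rx":0,"ry":0,"rz":0},
  {"tx":0,"ty":0,"tz":0,"rx":0,"ry":0,"rz":0},
], gripper=-1)

```text
time_s: 6.7
eef_pos: [0.5606, 0.0202, 0.0389]
eef_rot: [[0.495, 0.869, 0.006], [0.869, -0.495, 0.0], [0.003, 0.005, -1.0]]
contact_force: [-0.7, -1.0, 8.3]
opening: 0.0447
grip_force: 32.2
```

Run:
```python
from h import *
b=np.array([.454,-.339])+.035*np.array([-np.sin(.314),np.cos(.314)]);print(b)
need(((*b,.2),Rdown(18)))
```

```text
[ 0.44318971 -0.3057113 ]
t 6.7 at [0.5606 0.0202 0.0389] F [-0.7 -1.   8.3]
[-340.8   60.  -161.9] [  0.4  -0.1 -47.6] rows>= 6.1
```

>>> carry_out([
  {"tx":0,"ty":0,"tz":-55,"rx":0,"ry":0,"rz":0},
  {"tx":0,"ty":0,"tz":-115,"rx":0,"ry":0,"rz":0},
  {"tx":0,"ty":0,"tz":-170,"rx":0,"ry":0,"rz":0},
  {"tx":-55,"ty":10,"tz":-175,"rx":0,"ry":0,"rz":-9},
  {"tx":-110,"ty":20,"tz":-175,"rx":0,"ry":0,"rz":-18},
])

```text
time_s: 7.32
eef_pos: [0.5219, -0.0862, 0.2137]
eef_rot: [[0.195, 0.981, 0.006], [0.981, -0.195, -0.001], [0.0, 0.006, -1.0]]
contact_force: [0.2, -0.3, -0.4]
opening: 0.044
grip_force: 31.2
```

Run:
```python
from h import *
need(((.443,-.306,.21),Rdown(18)))
```

```text
t 7.33 at [ 0.5219 -0.0862  0.2137] F [ 0.2 -0.3 -0.4]
[-231.   -34.7    3.5] [  0.3   0.1 -29.2] rows>= 3.7
```

>>> carry_out([
  {"tx":-58,"ty":-9,"tz":0,"rx":0,"ry":0,"rz":-8},
  {"tx":-116,"ty":-17,"tz":0,"rx":0,"ry":0,"rz":-16},
  {"tx":-174,"ty":-26,"tz":0,"rx":0,"ry":0,"rz":-24},
  {"tx":-230,"ty":-35,"tz":0,"rx":0,"ry":0,"rz":-29},
  {"tx":-230,"ty":-35,"tz":0,"rx":0,"ry":0,"rz":-29},
])

```text
time_s: 7.95
eef_pos: [0.4392, -0.307, 0.212]
eef_rot: [[-0.293, 0.956, 0.002], [0.956, 0.293, -0.002], [-0.003, 0.001, -1.0]]
contact_force: [-0.9, -0.5, 0.0]
opening: 0.0444
grip_force: 31.3
```

>>> carry_out([
  {"tx":0,"ty":0,"tz":50,"rx":0,"ry":0,"rz":0},
  {"tx":0,"ty":0,"tz":100,"rx":0,"ry":0,"rz":0},
  {"tx":0,"ty":0,"tz":130,"rx":0,"ry":0,"rz":0},
  {"tx":0,"ty":0,"tz":130,"rx":0,"ry":0,"rz":0},
])

```text
time_s: 8.45
eef_pos: [0.4397, -0.302, 0.0793]
eef_rot: [[-0.299, 0.954, -0.002], [0.954, 0.299, 0.002], [0.003, -0.002, -1.0]]
contact_force: [-0.0, -0.1, 0.9]
opening: 0.0443
grip_force: 31.3
```

>>> carry_out([
  {"tx":0,"ty":0,"tz":0,"rx":0,"ry":0,"rz":0},
  {"tx":0,"ty":0,"tz":0,"rx":0,"ry":0,"rz":0},
  {"tx":0,"ty":0,"tz":0,"rx":0,"ry":0,"rz":0},
  {"tx":0,"ty":0,"tz":-60,"rx":0,"ry":0,"rz":0},
  {"tx":0,"ty":0,"tz":-120,"rx":0,"ry":0,"rz":0},
], gripper=1)

```text
time_s: 9.07
eef_pos: [0.44, -0.3032, 0.2018]
eef_rot: [[-0.298, 0.954, -0.001], [0.954, 0.298, 0.001], [0.001, -0.001, -1.0]]
contact_force: [2.0, -0.2, -0.7]
opening: 0.0855
grip_force: 0.0
```

Run:
```python
from h import *
from rig import viewer
d={n:viewer.camera(n) for n in('top','side')}; pickle.dump(d,open('c1.pkl','wb'))
T=d['top']['frame'][:,:,::-1];S=d['side']['frame'][:,:,::-1]
z=lambda f,x,y,w,h,W,H:cv2.resize(f[y:y+h,x:x+w],(W,H),interpolation=cv2.INTER_CUBIC)
r1=np.hstack([z(T,195,170,50,50,400,400),z(S,240,215,50,50,400,400)])
r2=np.hstack([z(T,310,180,90,90,200,200),z(S,270,120,100,80,200,200),np.zeros((200,400,3),np.uint8)])
cv2.imwrite('pics/cross.png',np.vstack([r1,r2]));need()
```

```text
t 9.18 at [ 0.4429 -0.3052  0.2081] F [0.7 0.1 0.9]
```

View pics/cross.png

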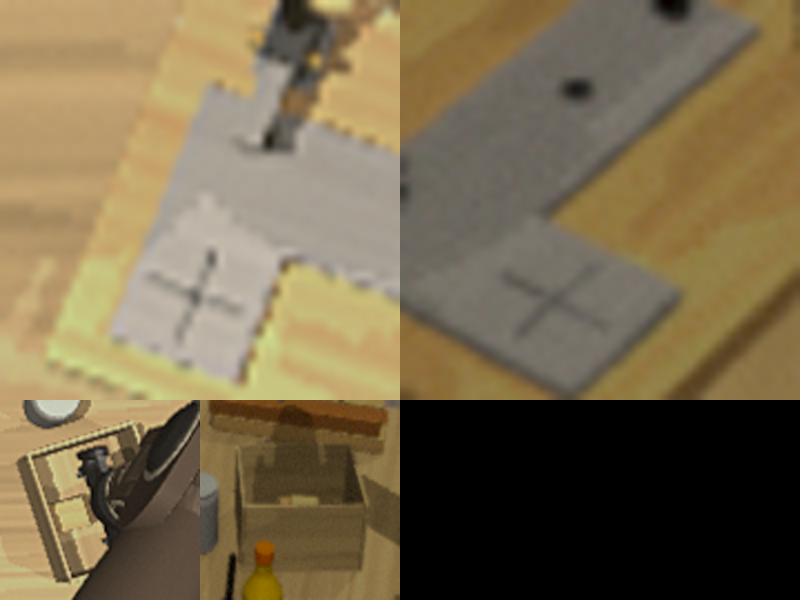

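The cross is centred at (196,297) in the top crop and (555,298) in the side crop. Both blocks show in the bin. Next I'll fix the cross position and plan the punch grasp.

```bash
cat >> h.py <<'E'
TIP=np.array([.4565,.378,.039]); YAW=.6
AX=Ro.from_euler('z',YAW,degrees=True).apply([-.5736,0,.8192])
Y=Ro.from_euler('z',YAW,degrees=True).apply([0,1.,0])
RT=np.c_[np.cross(Y,-AX),Y,-AX]
def onax(s,dz=0): return (TIP+AX*s+[0,0,dz],RT)
E
python3 - <<'E'
from h import *
from rig import monitor
d=pickle.load(open('c1.pkl','rb'));T,S=d['top'],d['side']
a=nat((196,297),(195,170),8);b=nat((155,298),(240,215),8)
print(plane(T,a,.024),plane(S,b,.024),tri(T,a,S,b))
print(np.round(monitor.observe()['q'],1))
need(onax(.182),onax(.092))
E
```

```text
[[0.53455134 0.11195091 0.024     ]] [[0.53495934 0.11204024 0.024     ]] [0.53478116 0.1119912  0.02395439]
[-34.6   8.1  -4.2  77.1   0.   38.1]
t 9.18 at [ 0.4429 -0.3052  0.2081] F [0.7 0.1 0.9]
[678.3 116.8  14.6] [-22.3 -29.3 -70.8] rows>= 11.0
[664.1 165.7  88.8] [-22.3 -29.3 -70.8] rows>= 11.0
```

>>> carry_out([
  {"tx":56,"ty":10,"tz":-20,"rx":-2,"ry":-3,"rz":-7},
  {"tx":112,"ty":20,"tz":-40,"rx":-4,"ry":-6,"rz":-14},
  {"tx":170,"ty":30,"tz":-50,"rx":-6,"ry":-8,"rz":-20},
  {"tx":230,"ty":40,"tz":-50,"rx":-8,"ry":-11,"rz":-26},
  {"tx":290,"ty":50,"tz":-50,"rx":-10,"ry":-13,"rz":-32},
])

```text
time_s: 9.8
eef_pos: [0.4009, -0.0103, 0.2512]
eef_rot: [[-0.727, 0.632, 0.268], [0.635, 0.768, -0.09], [-0.262, 0.104, -0.959]]
contact_force: [1.7, 0.4, -0.7]
opening: 0.0854
grip_force: 0.0
```

Run:
```python
from h import *
need(onax(.182))
```

```text
t 9.8 at [ 0.4009 -0.0103  0.2512] F [ 1.7  0.4 -0.7]
[297.7 259.7  12.5] [-11.9 -16.8 -38.8] rows>= 6.3
```

>>> carry_out([
  {"tx":46,"ty":40,"tz":0,"rx":-2,"ry":-3,"rz":-7},
  {"tx":92,"ty":80,"tz":0,"rx":-4,"ry":-6,"rz":-14},
  {"tx":138,"ty":120,"tz":0,"rx":-6,"ry":-9,"rz":-21},
  {"tx":184,"ty":160,"tz":0,"rx":-8,"ry":-12,"rz":-28},
  {"tx":230,"ty":200,"tz":0,"rx":-11,"ry":-15,"rz":-35},
])

```text
time_s: 10.42
eef_pos: [0.3605, 0.2903, 0.2117]
eef_rot: [[-0.835, 0.051, 0.548], [0.057, 0.998, -0.006], [-0.548, 0.027, -0.836]]
contact_force: [0.8, 0.2, -0.1]
opening: 0.0856
grip_force: 0.0
```

Run:
```python
from h import *
need(onax(.182),onax(.092))
```

```text
t 10.43 at [0.3605 0.2903 0.2117] F [ 0.8  0.2 -0.1]
[24.9 85.4 14.6] [-0.7 -1.7 -3.8] rows>= 1.4
[ 22.2  86.6 104.6] [-0.7 -1.7 -3.8] rows>= 2.2
```

>>> carry_out([
  {"tx":12,"ty":43,"tz":5,"rx":0,"ry":-1,"rz":-2},
  {"tx":25,"ty":85,"tz":10,"rx":-1,"ry":-2,"rz":-4},
  {"tx":25,"ty":85,"tz":15,"rx":-1,"ry":-2,"rz":-4},
  {"tx":25,"ty":85,"tz":15,"rx":-1,"ry":-2,"rz":-4},
])

```text
time_s: 10.92
eef_pos: [0.3534, 0.3734, 0.1867]
eef_rot: [[-0.818, -0.011, 0.575], [-0.009, 1.0, 0.006], [-0.575, -0.0, -0.818]]
contact_force: [1.0, -0.2, 1.0]
opening: 0.0854
grip_force: 0.0
```

Run:
```python
from h import *
from rig import monitor,viewer
need(onax(.182),onax(.092)); 
d={n:viewer.camera(n) for n in('top','side')}
T=d['top']['frame'][:,:,::-1];S=d['side']['frame'][:,:,::-1]
z=lambda f,x,y,w,h,W,H:cv2.resize(f[y:y+h,x:x+w],(W,H),interpolation=cv2.INTER_CUBIC)
cv2.imwrite('pics/pre.png',np.hstack([z(T,110,200,80,80,400,400),z(S,230,260,110,110,400,400)]))
```

```text
t 10.93 at [0.3534 0.3734 0.1867] F [ 1.  -0.2  1. ]
[ 0.2  3.5 -1.9] [0.  0.1 0. ] rows>= 0.1
[ 0.3  3.5 88.1] [0.  0.1 0. ] rows>= 1.4
```

View pics/pre.png

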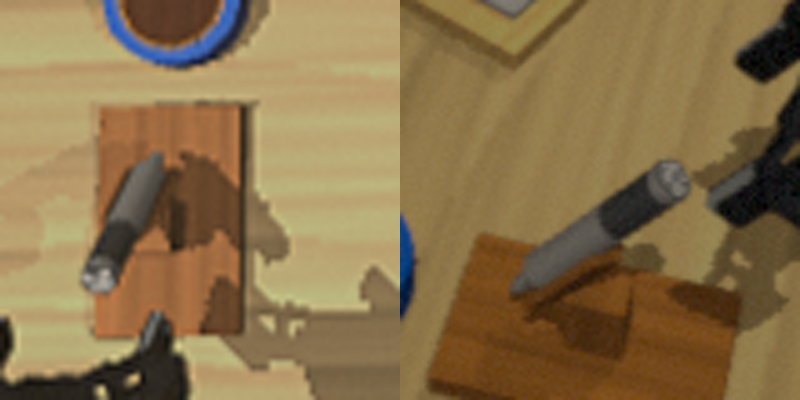

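The open fingers straddle the punch axis in both views, so I'll go in.

>>> carry_out([
  {"tx":0,"ty":3,"tz":30,"rx":0,"ry":0,"rz":0},
  {"tx":0,"ty":3,"tz":60,"rx":0,"ry":0,"rz":0},
  {"tx":0,"ty":3,"tz":88,"rx":0,"ry":0,"rz":0},
  {"tx":0,"ty":3,"tz":88,"rx":0,"ry":0,"rz":0},
  {"tx":0,"ty":3,"tz":88,"rx":0,"ry":0,"rz":0},
])

```text
time_s: 11.65
eef_pos: [0.4044, 0.3773, 0.1163]
eef_rot: [[-0.818, -0.01, 0.576], [-0.007, 1.0, 0.007], [-0.576, 0.002, -0.818]]
contact_force: [-0.5, -0.5, 0.9]
opening: 0.0853
grip_force: 0.0
```

Run:
```python
from h import *
need(onax(.092));
```

```text
t 11.65 at [0.4044 0.3773 0.1163] F [-0.5 -0.5  0.9]
[1.6 0.1 1.2] [ 0.1  0.2 -0.1] rows>= 0.0
```

>>> carry_out([
  {"tx":1,"ty":0,"tz":0,"rx":0,"ry":0,"rz":0},
  {"tx":1,"ty":0,"tz":0,"rx":0,"ry":0,"rz":0},
  {"tx":1,"ty":0,"tz":0,"rx":0,"ry":0,"rz":0},
  {"tx":1,"ty":0,"tz":0,"rx":0,"ry":0,"rz":0},
  {"tx":1,"ty":0,"tz":0,"rx":0,"ry":0,"rz":0},
], gripper=-1, squeeze=100)

```text
time_s: 12.28
eef_pos: [0.4032, 0.377, 0.115]
eef_rot: [[-0.817, -0.011, 0.576], [-0.009, 1.0, 0.006], [-0.576, -0.0, -0.818]]
contact_force: [-4.4, -3.6, 6.2]
opening: 0.0201
grip_force: 97.1
```

Run:
```python
from h import *
from rig import monitor
s=monitor.observe(); pickle.dump(s,open('grasp.pkl','wb'))
p,R=np.array(s['eef_pos']),np.array(s['eef_rot'])
need((p+[0,0,.06],R),(p+[0,0,.16],R))
```

```text
t 12.28 at [0.4032 0.377  0.115 ] F [-4.4 -3.6  6.2]
[-34.6  -0.  -49.1] [0. 0. 0.] rows>= 1.0
[ -92.1   -0.  -130.8] [0. 0. 0.] rows>= 2.6
```

>>> carry_out([
  {"tx":-12,"ty":0,"tz":-16,"rx":0,"ry":0,"rz":0},
  {"tx":-30,"ty":0,"tz":-42,"rx":0,"ry":0,"rz":0},
  {"tx":-50,"ty":0,"tz":-71,"rx":0,"ry":0,"rz":0},
  {"tx":-72,"ty":0,"tz":-102,"rx":0,"ry":0,"rz":0},
  {"tx":-92,"ty":0,"tz":-131,"rx":0,"ry":0,"rz":0},
])

```text
time_s: 12.9
eef_pos: [0.4026, 0.3772, 0.2749]
eef_rot: [[-0.819, -0.012, 0.574], [-0.009, 1.0, 0.007], [-0.574, 0.0, -0.819]]
contact_force: [0.3, 0.3, -3.1]
opening: 0.0197
grip_force: 97.8
```

Run:
```python
from h import *
need(((.4,.377,.275),Rdown(90)),((.5348,.112,.25),Rdown(90)),((.5348,.112,.25),Rdown(60)))
```

```text
t 12.9 at [0.4026 0.3772 0.2749] F [ 0.3  0.3 -3.1]
[ 2.1 -0.2 -1.6] [ 0.2 35.   0.6] rows>= 3.3
[ -91.5 -266.8   94.4] [ 0.2 35.   0.6] rows>= 4.8
[ -91.5 -266.8   94.4] [ 9.4 34.2 29.7] rows>= 4.8
```

>>> carry_out([
  {"tx":-18,"ty":-53,"tz":19,"rx":0,"ry":7,"rz":0},
  {"tx":-36,"ty":-106,"tz":38,"rx":0,"ry":14,"rz":0},
  {"tx":-54,"ty":-159,"tz":56,"rx":0,"ry":21,"rz":0},
  {"tx":-72,"ty":-212,"tz":75,"rx":0,"ry":28,"rz":0},
  {"tx":-91,"ty":-266,"tz":94,"rx":0,"ry":35,"rz":1},
])

```text
time_s: 13.52
eef_pos: [0.5351, 0.1113, 0.2499]
eef_rot: [[-1.0, 0.006, -0.001], [0.006, 1.0, 0.008], [0.001, 0.008, -1.0]]
contact_force: [0.9, 0.3, -1.8]
opening: 0.02
grip_force: 98.3
```

>>> carry_out([
  {"tx":0,"ty":0,"tz":0,"rx":0,"ry":0,"rz":0},
  {"tx":0,"ty":0,"tz":50,"rx":0,"ry":0,"rz":0},
  {"tx":0,"ty":0,"tz":100,"rx":0,"ry":0,"rz":0},
  {"tx":0,"ty":0,"tz":100,"rx":0,"ry":0,"rz":0},
])

```text
time_s: 14.02
eef_pos: [0.5311, 0.1136, 0.1457]
eef_rot: [[-1.0, 0.004, -0.006], [0.004, 1.0, 0.004], [0.006, 0.004, -1.0]]
contact_force: [-0.6, -0.1, -2.2]
opening: 0.02
grip_force: 98.4
```

Run:
```python
from h import *
from rig import viewer
need(((.5348,.112,.15),Rdown(90)))
d={n:viewer.camera(n) for n in('top','side')}; pickle.dump(d,open('c2.pkl','wb'))
T=d['top'];S=d['side']; print(proj(T,[(.5348,.112,.06)]),proj(S,[(.5348,.112,.05)]))
z=lambda f,x,y,w,h,W,H:cv2.resize(f[y:y+h,x:x+w,::-1],(W,H),interpolation=cv2.INTER_CUBIC)
cv2.imwrite('pics/punch.png',np.hstack([z(T['frame'],180,150,80,80,400,400),z(S['frame'],230,180,80,80,400,400)]))
```

```text
t 14.03 at [0.5311 0.1136 0.1457] F [-0.6 -0.1 -2.2]
[-3.7 -1.6 -4.3] [ 0.3 -0.4 -0.2] rows>= 0.1
[[218.05643482 205.30605427]] [[258.95541657 244.34525282]]
```

View pics/punch.png

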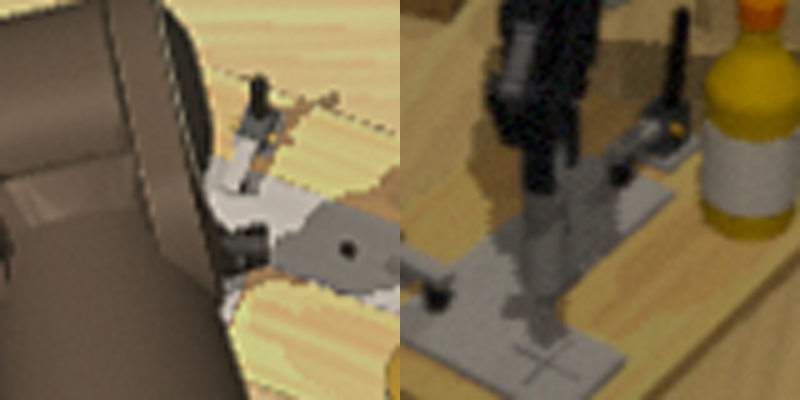

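The side crop shows the punch upright over the cross, with its nose near (543,335). I'll measure the barrel line numerically, since the top view is hidden by the arm.

Run:
```python
from h import *
d=pickle.load(open('c2.pkl','rb'));S=d['side']
g=cv2.cvtColor(S['frame'],cv2.COLOR_RGB2GRAY)
for r in range(216,254,2): print(r,g[r,246:272])
p=np.array([.5311,.1136,.1457]); a=np.array([-.006,.004,-1])
for s in (92,70,64,45,30,20,10,0): print(s,proj(S,[p+a*(.092-s/1e3)]).round(1))
```

```text
216 [82 80 81 77 76 81 74 72 45 21 18  7 11 17 25 53 71 70 73 70 74 73 69 72
 58 49]
218 [100  80  81  78  78  78  73  75  58  42  32  23  25  20  31  57  66  65
  69  77  77  70  64  64  62  61]
220 [125 121  97  81  84  83  84  85  67  57  59  58  62  59  60  69  57  62
  71  71  69  65  65  62  62  66]
222 [126 108  87  84  85  85  83  79  65  53  57  60  60  61  59  58  52  61
  72  77  74  69  73  76  74  72]
224 [125 108  91  86  82  78  73  74  66  55  52  55  54  57  63  67  69  62
  70  74  76  74  76  77  76  76]
226 [129 109  89  78  75  75  73  71  67  57  53  55  59  68  74  75  67  52
  67  76  73  67  73  72  76  73]
228 [123 118  98  80  75  73  74  71  63  65  71  74  78  80  80  75  65  66
  72  76  76  76  73  70  76  70]
230 [119 117 120  98  86  85  78  69  66  66  72  79  79  80  81  74  68  66
  71  78  74  68  77  74  71  77]
232 [119 118 118 118 119 116  99  82  67  64  69  78  81  76  77  73  70  67
  72  73  77  75  80  96 117 125]
234 [118 116 116 117 120 116 100  80  68  66  70  77  75  77  79  72  67  67
  69  65  73 100 117 126 126 126]
236 [119 121 119
[... 433 characters left out ...]
118 120 123 122 117 118 119 118 114  91  75  76  71  69  71  75  84 109
 122 123 124 124 118 116 118 121]
246 [121 121 121 120 119 118 124 124 119  98  80  74  72  71  75  76  75  90
 111 122 124 129 129 127 124 124]
248 [122 121 120 122 121 121 115 117 119 116  99  86  77  78  85 107 113 104
 106 114 122 119 121 125 127 126]
250 [123 121 119 122 122 119 116 104  92  95 104 112 115 114 112 108 112 117
 122 119 117 119 118 119 121 120]
252 [122 120 120 118 116 118 116 119 118 116 116 103  96  86 103 115 119 118
 119 116 120 123 119 119 119 118]
92 [[260.1 215.6]]
70 [[260.1 222.7]]
64 [[260.1 224.6]]
45 [[260.2 230.5]]
30 [[260.3 235.1]]
20 [[260.3 238.1]]
10 [[260.3 241.1]]
0 [[260.3 244.1]]
```

>>> carry_out([
  {"tx":0,"ty":0,"tz":0,"rx":0,"ry":0,"rz":0},
  {"tx":0,"ty":0,"tz":0,"rx":0,"ry":0,"rz":0},
  {"tx":0,"ty":0,"tz":0,"rx":0,"ry":0,"rz":0},
])

```text
time_s: 14.5
eef_pos: [0.5353, 0.1138, 0.1508]
eef_rot: [[-1.0, 0.005, 0.004], [0.005, 1.0, 0.007], [-0.004, 0.007, -1.0]]
contact_force: [-0.1, -0.6, -3.0]
opening: 0.0199
grip_force: 98.4
```

Run:
```python
from h import *
from rig import viewer
S=viewer.camera('side'); need(((.5348,.112,.15),Rdown(90)))
p=np.array([.5348,.112,0])
g=cv2.cvtColor(S['frame'],cv2.COLOR_RGB2GRAY)
for r in range(218,250,2): print(r,g[r,250:268])
for s in (160,120,90,60,30): print(s,proj(S,[p+[0,0,s/1e3]]).round(1))
```

```text
t 14.55 at [0.5352 0.1137 0.1505] F [ 0.6 -0.1 -3.2]
[ 0.4 -1.7  0.5] [ 0.4  0.2 -0.3] rows>= 0.0
218 [78 78 74 64 61 61 51 44 40 50 59 65 64 74 75 72 75 71]
220 [80 80 83 67 56 56 56 58 59 65 56 54 63 74 74 74 64 64]
222 [84 82 82 72 53 54 54 62 59 58 57 50 65 72 76 74 72 72]
224 [80 78 77 62 54 53 57 61 58 55 65 59 62 68 73 69 71 76]
226 [79 77 73 58 54 56 56 66 65 73 74 67 47 41 62 75 74 74]
228 [73 73 73 65 62 72 76 78 82 79 73 70 71 75 73 74 72 76]
230 [90 75 72 68 61 74 77 82 81 77 77 67 65 70 68 73 73 75]
232 [116 113  93  67  66  71  74  77  79  77  74  65  69  72  80 107 113 108]
234 [121 118  91  73  65  73  78  77  78  78  75  63  63  70  68  82  81  95]
236 [121 119 115  94  72  71  76  78  82  77  72  75  65  61  63  89 117 127]
238 [117 113 109  87  75  72  60  62  61  59  64  65  64  85 115 125 122 126]
240 [ 87  76  74  75  71  73  65  66  66  64  65  79 107 122 125 124 123 122]
242 [ 77  75  76  78  74  74  67  70  73  74  79  87 106 122 125 124 124 127]
244 [118 118 115 113  93  76  76  76  73  75  74  79 104 121 125 122 125 125]
246 [118 122 123 122 118  96  73  71  73  75  71  77 110 119 119 122 122 125]
248 [120 123 115 114 115 114  96  83  74  90 107 116 115 107 105 114 118 123]
160 [[258.7 210.3]]
120 [[258.8 223.2]]
90 [[258.9 232.4]]
60 [[258.9 241.4]]
30 [[259.  250.1]]
```

>>> carry_out([
  {"tx":2,"ty":-2,"tz":0,"rx":0.4,"ry":0,"rz":0},
  {"tx":2.5,"ty":-2,"tz":12,"rx":0.4,"ry":0,"rz":0},
  {"tx":2.5,"ty":-2,"tz":24,"rx":0.4,"ry":0,"rz":0},
  {"tx":2.5,"ty":-2,"tz":24,"rx":0.4,"ry":0,"rz":0},
  {"tx":2.5,"ty":-2,"tz":24,"rx":0.4,"ry":0,"rz":0},
])

```text
time_s: 15.18
eef_pos: [0.5322, 0.1117, 0.1255]
eef_rot: [[-1.0, 0.005, 0.001], [0.005, 1.0, -0.001], [-0.001, -0.001, -1.0]]
contact_force: [0.9, 0.0, -2.5]
opening: 0.0202
grip_force: 98.4
```

Run:
```python
from h import *
from rig import viewer
S=viewer.camera('side'); need(((.5348,.112,.115),Rdown(90)))
p=np.array([.5348,.112,0])
pickle.dump(S,open('c3.pkl','wb'))
print([proj(S,[p+[0,0,s/1e3]])[0].round(1) for s in (120,75,24)])
f=S['frame'][210:260,230:290,::-1]; cv2.imwrite('pics/tip.png',cv2.resize(f,(780,600*13//12 if 0 else 600),interpolation=cv2.INTER_CUBIC))
```

```text
t 15.22 at [0.5325 0.1118 0.1258] F [ 0.4  0.6 -2.4]
[-2.3  0.2 10.8] [-0.   0.1 -0.3] rows>= 0.2
[array([258.8, 223.2]), array([258.9, 237. ]), array([259. , 251.8])]
```

View pics/tip.png

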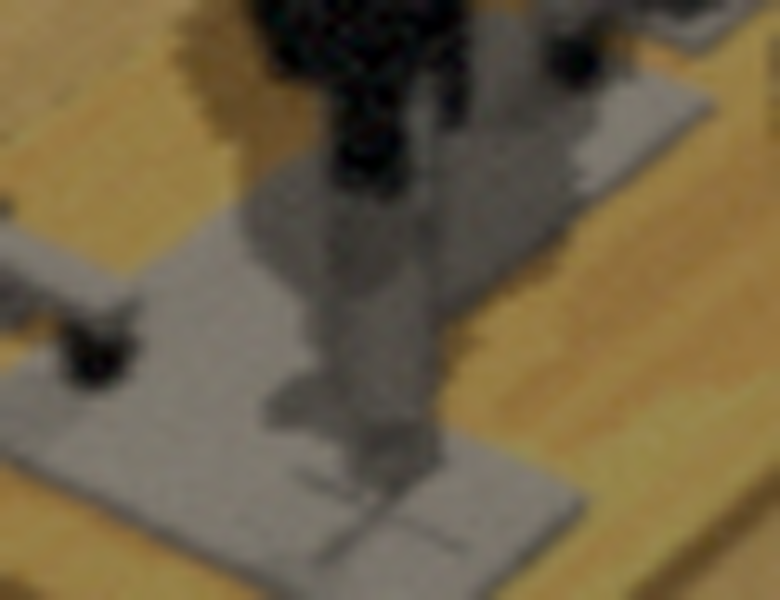

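The nose tip, near (383,475), sits directly above the cross at (382,507) and the barrel is centred at column 381, so it is aligned. I'll press in steps.

>>> carry_out([
  {"tx":0,"ty":0,"tz":5,"rx":0,"ry":0,"rz":0},
  {"tx":0,"ty":0,"tz":9,"rx":0,"ry":0,"rz":0},
  {"tx":0,"ty":0,"tz":12,"rx":0,"ry":0,"rz":0},
  {"tx":0,"ty":0,"tz":14,"rx":0,"ry":0,"rz":0},
  {"tx":0,"ty":0,"tz":14,"rx":0,"ry":0,"rz":0},
])

```text
time_s: 15.85
eef_pos: [0.5329, 0.1118, 0.113]
eef_rot: [[-1.0, 0.005, 0.004], [0.005, 1.0, -0.001], [-0.004, -0.0, -1.0]]
contact_force: [-2.3, -0.2, 6.1]
opening: 0.0201
grip_force: 99.0
```

>>> carry_out([
  {"tx":0,"ty":0,"tz":2,"rx":0,"ry":0,"rz":0},
  {"tx":0,"ty":0,"tz":4,"rx":0,"ry":0,"rz":0},
  {"tx":0,"ty":0,"tz":6,"rx":0,"ry":0,"rz":0},
  {"tx":0,"ty":0,"tz":8,"rx":0,"ry":0,"rz":0},
  {"tx":0,"ty":0,"tz":10,"rx":0,"ry":0,"rz":0},
])

```text
time_s: 16.48
eef_pos: [0.5344, 0.1119, 0.1069]
eef_rot: [[-1.0, 0.005, 0.009], [0.005, 1.0, 0.0], [-0.009, 0.0, -1.0]]
contact_force: [-7.5, -3.1, 36.3]
opening: 0.02
grip_force: 102.5
```

36 N is far beyond the 14 N peak, so the nose is on its stop and the spring has snapped. I'll retreat straight up.

>>> carry_out([
  {"tx":0,"ty":0,"tz":-8,"rx":0,"ry":0,"rz":0},
  {"tx":0,"ty":0,"tz":-20,"rx":0,"ry":0,"rz":0},
  {"tx":0,"ty":0,"tz":-60,"rx":0,"ry":0,"rz":0},
  {"tx":0,"ty":0,"tz":-110,"rx":0,"ry":0,"rz":0},
  {"tx":0,"ty":0,"tz":-155,"rx":0,"ry":0,"rz":0},
])

```text
time_s: 17.1
eef_pos: [0.5319, 0.1118, 0.258]
eef_rot: [[-1.0, 0.005, 0.002], [0.005, 1.0, -0.001], [-0.002, -0.001, -1.0]]
contact_force: [1.2, 1.0, -2.2]
opening: 0.02
grip_force: 98.5
```

Run:
```python
from h import *
s=pickle.load(open('grasp.pkl','rb')); p,R=np.array(s['eef_pos']),np.array(s['eef_rot'])
need((p+[0,0,.16],R))
```

```text
t 17.1 at [0.5319 0.1118 0.258 ] F [ 1.2  1.  -2.2]
[130.1 264.5 -17.4] [ -0.3 -35.1  -0.9] rows>= 4.7
```

>>> carry_out([
  {"tx":26,"ty":53,"tz":-4,"rx":0,"ry":-7,"rz":0},
  {"tx":52,"ty":106,"tz":-8,"rx":0,"ry":-14,"rz":0},
  {"tx":78,"ty":159,"tz":-12,"rx":0,"ry":-21,"rz":0},
  {"tx":104,"ty":212,"tz":-15,"rx":0,"ry":-28,"rz":0},
  {"tx":130,"ty":264,"tz":-17,"rx":0,"ry":-35,"rz":-1},
])

```text
time_s: 17.73
eef_pos: [0.4019, 0.3778, 0.2738]
eef_rot: [[-0.816, -0.012, 0.578], [-0.012, 1.0, 0.004], [-0.578, -0.004, -0.816]]
contact_force: [2.3, 0.5, -3.7]
opening: 0.0199
grip_force: 98.6
```

>>> carry_out([
  {"tx":0,"ty":0,"tz":0,"rx":0,"ry":0,"rz":0},
  {"tx":0,"ty":0,"tz":0,"rx":0,"ry":0,"rz":0},
  {"tx":0,"ty":0,"tz":0,"rx":0,"ry":0,"rz":0},
])

```text
time_s: 18.1
eef_pos: [0.4045, 0.3753, 0.2733]
eef_rot: [[-0.818, -0.008, 0.575], [-0.01, 1.0, -0.0], [-0.575, -0.006, -0.818]]
contact_force: [-0.1, 0.0, -1.5]
opening: 0.02
grip_force: 98.8
```

Run:
```python
from h import *
from rig import viewer,monitor
s=pickle.load(open('grasp.pkl','rb')); p,R=np.array(s['eef_pos']),np.array(s['eef_rot'])
need((p+[0,0,.16],R),(p+[0,0,.02],R),(p,R))
S=viewer.camera('side');T=viewer.camera('top');pickle.dump((T,S),open('c4.pkl','wb'))
e=monitor.observe();q=np.array(e['eef_pos']);z=np.array(e['eef_rot'])[:,2]
for s_ in(80,60,40,20,0):
    P=q+z*(.092-s_/1e3); print(s_,proj(S,[P]).round(1),proj(T,[P]).round(1))
x,y=proj(S,[q+z*.05])[0].astype(int); g=cv2.cvtColor(S['frame'],cv2.COLOR_RGB2HSV)[:,:,1]
for r in range(y-20,y+24,2): print(r,x-16,g[r,x-16:x+14])
```

```text
t 18.1 at [0.4045 0.3753 0.2733] F [-0.1  0.  -1.5]
[ 0.1  1.8 -2.2] [-0.4 -0.1  0.1] rows>= 0.0
[ 80.5   2.6 112.4] [-0.4 -0.1  0.1] rows>= 2.2
[ 92.    2.7 128.8] [-0.4 -0.1  0.1] rows>= 2.5
80 [[285.8 263.6]] [[118.8 241.4]]
60 [[279.1 269.1]] [[121.  237.5]]
40 [[272.6 274.4]] [[123.  233.9]]
20 [[266.3 279.6]] [[125.  230.3]]
0 [[260.2 284.6]] [[126.9 226.8]]
253 257 [ 29  30  32  29  27  29  30  33  31  33  32  27  27  35  33  30  55  89
 124 130 139 136 140 135 135 133 133 140 145 132]
255 257 [ 34  29  29  33  31  27  33  31  31  32  31  28  32  34  65 108 127 138
 138 145 143 139 132 124 129 135 160 141  97  61]
257 257 [ 29  31  33  32  31  29  31  31  31  27  32  34  59 104 125 132 137 144
 137 131 129 134 132 141 146 134  98  52  32  24]
259 257 [ 33  35  33  33  30  31  31  30  24  32  66 112 131 138 137 145 135 132
 130 131 127 133 157 133  91  50  32  41  32  28]
261 257 [ 31  31  28  33  33  27  34  45  84 121 127 128 137 135 136 129 131 128
 135 141 138 108  55  33  31  32  31  23  34  16]
263 257 [107  78  43  30  28  51  96 120 131 133 143 139 139 133 128 127 138 1
[... 1448 characters left out ...]
 126 123 129 122 122 119 121 119 115 131 127]
287 257 [120 118 125 127 125 124 129 123 129 126 126 118 127 119 117 121 121 119
 127 125 122 127 125 123 126 123 122 120 123 123]
289 257 [119 123 121 122 131 129 123 127 127 123 121 122 116 120 121 120 119 126
 123 123 123 126 122 123 122 125 120 131 122 124]
291 257 [126 132 124 127 121 126 128 122 127 128 121 119 123 121 116 123 121 121
 120 121 123 116 124 127 124 120 121 126 123 119]
293 257 [125 127 124 122 127 125 127 122 126 123 122 117 120 116 127 123 124 126
 126 120 123 123 115 121 120 127 119 122 119 124]
295 257 [124 127 122 125 128 130 123 124 125 122 123 121 116 119 119 124 120 134
 121 123 124 119 119 122 123 122 125 122 118 122]
```

The tip is at (260,284.5) against a predicted (260.2,284.6), so the punch hasn't slipped in the grip. I'll lower it by the reverse path.

>>> carry_out([
  {"tx":30,"ty":2,"tz":40,"rx":0,"ry":0,"rz":0},
  {"tx":55,"ty":2,"tz":76,"rx":0,"ry":0,"rz":0},
  {"tx":74,"ty":2,"tz":103,"rx":0,"ry":0,"rz":0},
  {"tx":74,"ty":2,"tz":103,"rx":0,"ry":0,"rz":0},
  {"tx":74,"ty":2,"tz":103,"rx":0,"ry":0,"rz":0},
])

```text
time_s: 18.82
eef_pos: [0.4034, 0.3779, 0.1483]
eef_rot: [[-0.817, -0.009, 0.576], [-0.01, 1.0, 0.002], [-0.576, -0.004, -0.817]]
contact_force: [0.5, -0.1, -1.2]
opening: 0.0201
grip_force: 98.7
```

Run:
```python
from h import *
s=pickle.load(open('grasp.pkl','rb')); p,R=np.array(s['eef_pos']),np.array(s['eef_rot'])
need((p,R))
```

```text
t 18.82 at [0.4034 0.3779 0.1483] F [ 0.5 -0.1 -1.2]
[19.4 -0.7 27.1] [-0.2  0.   0.1] rows>= 0.5
```

>>> carry_out([
  {"tx":6,"ty":-1,"tz":9,"rx":0,"ry":0,"rz":0},
  {"tx":12,"ty":-1,"tz":17,"rx":0,"ry":0,"rz":0},
  {"tx":17,"ty":-1,"tz":24,"rx":0,"ry":0,"rz":0},
  {"tx":20,"ty":-1,"tz":27,"rx":0,"ry":0,"rz":0},
  {"tx":20,"ty":-1,"tz":27,"rx":0,"ry":0,"rz":0},
])

```text
time_s: 19.45
eef_pos: [0.4026, 0.3768, 0.1147]
eef_rot: [[-0.815, -0.01, 0.579], [-0.011, 1.0, 0.001], [-0.579, -0.005, -0.816]]
contact_force: [2.2, -2.9, 3.7]
opening: 0.0199
grip_force: 100.1
```

>>> carry_out([
  {"tx":0,"ty":0,"tz":0,"rx":0,"ry":0,"rz":0},
  {"tx":0,"ty":0,"tz":0,"rx":0,"ry":0,"rz":0},
], squeeze=20)

```text
time_s: 19.7
eef_pos: [0.4025, 0.3768, 0.1147]
eef_rot: [[-0.816, -0.01, 0.578], [-0.011, 1.0, 0.002], [-0.578, -0.005, -0.816]]
contact_force: [1.1, -3.8, 5.5]
opening: 0.0198
grip_force: 100.1
```

>>> carry_out([
  {"tx":0,"ty":0,"tz":0,"rx":0,"ry":0,"rz":0},
  {"tx":0,"ty":0,"tz":0,"rx":0,"ry":0,"rz":0},
  {"tx":0,"ty":0,"tz":0,"rx":0,"ry":0,"rz":0},
  {"tx":0,"ty":0,"tz":0,"rx":0,"ry":0,"rz":0},
  {"tx":0,"ty":0,"tz":0,"rx":0,"ry":0,"rz":0},
], gripper=1)

```text
time_s: 20.32
eef_pos: [0.4012, 0.3766, 0.1127]
eef_rot: [[-0.818, -0.011, 0.575], [-0.013, 1.0, 0.002], [-0.575, -0.006, -0.818]]
contact_force: [0.6, -0.4, 0.2]
opening: 0.0854
grip_force: 0.0
```

>>> carry_out([
  {"tx":0,"ty":0,"tz":-30,"rx":0,"ry":0,"rz":0},
  {"tx":0,"ty":0,"tz":-70,"rx":0,"ry":0,"rz":0},
  {"tx":0,"ty":0,"tz":-115,"rx":0,"ry":0,"rz":0},
  {"tx":0,"ty":-50,"tz":-140,"rx":0,"ry":0,"rz":0},
  {"tx":0,"ty":-110,"tz":-150,"rx":0,"ry":0,"rz":0},
])

```text
time_s: 20.95
eef_pos: [0.3159, 0.2666, 0.2378]
eef_rot: [[-0.817, -0.014, 0.576], [-0.014, 1.0, 0.004], [-0.576, -0.005, -0.817]]
contact_force: [0.7, -0.1, 2.0]
opening: 0.0854
grip_force: 0.0
```

Run:
```python
from h import *
from rig import viewer
need()
n={k:viewer.camera(k) for k in('top','side')};pickle.dump(n,open('c5.pkl','wb'))
o=pickle.load(open('c0.pkl','rb'))
for k,r in(('top',(210,275,115,170)),('side',(290,384,235,345))):
    a,b=[cv2.cvtColor(v[k]['frame'],cv2.COLOR_RGB2HSV)[r[0]:r[1],r[2]:r[3],1] for v in(o,n)]
    A,B=[(x<60).astype(np.uint8) for x in(a,b)]
    for m in(A,B):
        c=max(cv2.findContours(m,0,2)[0],key=cv2.contourArea); (x,y),wh,an=cv2.minAreaRect(c); print(k,x+r[2],y+r[0],wh,an)
T=n['top']
for nm,v in(('old',o),('new',n)):
    b=proj(v['top'],[(.4539,-.3393,.03)])[0]; print(b)
P=proj(T,[(.46,-.356,.03),(.443,-.306,.04)]);print(P.round(1))
f=cv2.cvtColor(T['frame'],cv2.COLOR_RGB2GRAY); f0=cv2.cvtColor(o['top']['frame'],cv2.COLOR_RGB2GRAY)
m=(cv2.absdiff(f,f0)[190:265,318:392]>25).astype(np.uint8)
for c in cv2.findContours(m,0,2)[0]:
    if cv2.contourArea(c)>30:
        (x,y),wh,an=cv2.minAreaRect(c); print('binblob',plane(T,(x+318,y+190),.03).round(3),wh)
for k in n:
    dd=cv2.absdiff(n[k]['frame'],o[k]['frame']).max(2)
    for nm,q in(('glue',(.461,-.045,.1)),('tin',(.57,-.28,.06)),('tape',(.56,.36,.02)),('sander',(.69,-.22,.02)),('square',(.7,.1,.01))):
        x,y=proj(n[k],[q])[0].astype(int); print(k,nm,(dd[y-12:y+13,x-12:x+13]>40).mean().round(2),end=' ')
    print()
```

```text
t 20.95 at [0.3159 0.2666 0.2378] F [ 0.7 -0.1  2. ]
top 134.40000343322754 244.1999969482422 (6.260990142822266, 29.516094207763672) 26.56505012512207
top 134.4841651916504 244.25565719604492 (6.421295642852783, 29.53795623779297) 25.34617805480957
side 284.3053741455078 322.93624114990234 (10.895784378051758, 56.60892868041992) 55.00797653198242
side 284.2307662963867 322.84615325927734 (10.539304733276367, 56.57942581176758) 56.3099365234375
[350.00357144 226.65793691]
[350.00357144 226.65793691]
[[354.7 224.8]
 [341.2 229.9]]
binblob [[ 0.444 -0.318  0.03 ]] (14.546475410461426, 20.238576889038086)
top glue 0.0 top tin 0.0 top tape 0.0 top sander 0.0 top square 0.0 
side glue 0.0 side tin 0.0 side tape 0.0 side sander 0.0 side square 0.0
```

The punch is back to within 0.1 px of where it lay, and no bystander has moved. One last check that both blocks are in the bin.

Run:
```python
from h import *
n=pickle.load(open('c5.pkl','rb'));o=pickle.load(open('c0.pkl','rb'));T=n['top']
d=cv2.GaussianBlur(cv2.absdiff(T['frame'],o['top']['frame']),(3,3),0).max(2)
for y in range(200,258,3): print(y,''.join('#' if v>25 else '+' if v>12 else '.' for v in d[y,315:395]))
```

```text
200 ................................................................................
203 ................................................................................
206 ................................................................................
209 ................................................................................
212 ................................................................................
215 ............................................++++................................
218 .............................+.++++++++++++++++###..............................
221 ...............+++++++..++++++++#++...++#++.....+##+............................
224 ................++++++##############+...+++.....++###...........................
227 .................++#####+.......+####....+++++++................................
230 ..................++####++.......+###+++++++....................................
233 ...................++####+........+#####+.......................................
236 ....................++#####++.....+++...........................................
239 ......................++++++....................................................
242 ................................................................................
245 ................................................................................
248 ................................................................................
251 ................................................................................
254 ................................................................................
257 ................................................................................
```

```bash
python3 -c "
from rig import close_job
print(close_job())"
```

```text
the job is handed in; nothing more can be done
None
```

I handed the job in at about 21 s of the 72 s allowed: both offcuts are in the bin, the punch was snapped on the cross and is back home in its rest, and the bystanders have not moved in either view; the close call returned no verdict, and I inferred the snap from the 36 N press force rather than reading the nose joint.

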